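# Eject a used pipette tip into the slide-in waste tray

### The job

The pipette in the bench stand still carries a used tip. Slide the red waste tray along the bench into the stand's channel until it is fully home under the tip, then press the pipette's blue button straight down, past the soft first stop and all the way to the firm second stop without forcing it, so that the tip drops into the tray; then let the button come up slowly (do not let it snap back) and move clear. Leave the tray home, do not touch the used tip, and do not disturb the timer, the marker or the sample box.

Things in the scene. Friction and masses are not known exactly. Their poses are not given: they have to be found in the camera images.
- station: White fixed bench stand. Origin on the bench below the pipette's axis, z up. Tray channel on the bench along y: 65 mm wide (x = -32.5 to +32.5 mm) between 12 mm high rails, open and flared at its +y end (flares begin at y = 50 mm, end by 105 mm), closed by a stop with its face at y = -44 mm. 16 mm column, 280 mm tall, at x = +78 mm; clip arms hold the pipette at z = 190 and 245 mm.
- pipette: Pipette with a blue button, held upright and immovable in the stand; handle about 27 x 30 mm, z = 180 to 310 mm. Its axis is the vertical through the stand's origin; this entry's own origin lies off it, 12 mm toward the stand's -x and 15 mm toward its -y, at z = 219 mm, with its y axis pointing down. More than 22 N on it is forcing.
- button_top (a point): Centre of the flat top of the blue button (disc 17 mm across, z about 340 mm when up), which moves straight down. How far it is to the second stop is not shown (6.5 to 15.5 mm): tell it by force. At the solid second stop the force climbs by 20 N per mm, so passing 16 N shows arrival; easing off below 13 N lets it rise off that stop again; over 22 N is forcing. It springs back up.
- pipette_plunger (a joint): Travel of the button (m): 0 when up, grows downward; soft spring, 1.2 N at the start plus 0.2 N per mm. The first stop lies at 0.0025 to 0.0115 according to the set volume, which is not shown; the second stop 0.004 farther.
- ejector (a joint): Travel of the grey ejector sleeve (m), driven by the button past the first stop: 0 up to there, 0.004 at the second stop. At the first stop nothing gives below 6.5 to 8.5 N on the button; then up to 12 to 14 N over the 4 mm, with a small bump before the tip pops off, at 0.003 to 0.0036.
- tip: Used pipette tip, clear yellow cone 56 mm long, 10 mm across at its upper rim, hanging on the nozzle on the stand's axis. Origin at its lower end (52 mm above the bench at the start), z toward its wide end.
- tip_middle (a point): Middle of the used tip, on its axis 28 mm from its lower end.
- tray: Loose red open waste tray on the bench: 60 wide (x), 150 long (y), 34 mm high, walls 3 mm, about 0.25 kg; origin at the centre of its underside, z up; an upright grip at its +y end. It passes under the tip and enters the channel -y end first, axes parallel to the station's; fully home its origin is at x = 0, y = +31 mm in the station's frame.
- tray_grip (a point): Centre of the top of the tray's upright grip, which is 18 mm wide (tray x), 12 mm thick (tray y) and reaches from 4 to 56 mm above the bench, 95 mm from the tray's origin along its +y.
- timer: White bench timer, 66 x 66 x 19 mm, lying loose; origin at the centre of its underside. Bystander.
- marker: Blue-capped marker pen, 13 x 135 x 14 mm, lying loose, long axis y; origin at the centre of its underside. Bystander.
- sample_box: Hinged box of white sample tubes, 93 x 124 x 48 mm, loose; origin at the centre of its underside. Bystander.
Not all that is in view belongs to the job. What is meant by the tray is not orange, and is the larger of those in its own colour.

How it is judged:
On the way, in this order (a step that is already met when the one before it is completed fails the run):
1. the tray is fully home in the channel under the tip (y of tray in the frame of station between 0.027 and 0.035 m and x of tray in the frame of station between -0.005 and 0.005 m and height (world z) of tray below 0.004 m and height (world z) of tip above 0.047 m), for 0.2 s.
2. the button is pressed to the second stop (value of joint ejector above 0.0038 m), for 0.05 s.
At the end, for the whole second after the job is handed in: The tip lies at rest inside the tray; the tray stands on the bench in the channel, fully home within 6 mm; the button is fully up again (x of tip_middle in the frame of tray between -0.032 and 0.032 m and y of tip_middle in the frame of tray between -0.076 and 0.076 m and z of tip_middle in the frame of tray below 0.045 m and linear speed of tip below 0.03 m/s and y of tray in the frame of station between 0.025 and 0.037 m and x of tray in the frame of station between -0.006 and 0.006 m and height (world z) of tray below 0.004 m and value of joint pipette_plunger below 0.001 m and value of joint ejector below 0.0005 m); the robot touches nothing.
It fails at once if the pipette is pushed with more than 22 N (contact force between any of the fingers, the arm and pipette above 22 N).
It fails at once if the button snaps back (rises faster than 0.15 m/s) (velocity of joint pipette_plunger below -0.15 m/s).
It fails at once if the used tip is touched by the robot (contact force between any of the fingers, the arm and tip above 0.3 N).
It fails at once if the timer, the marker or the sample box is moved more than 20 mm (distance of any of timer, marker, sample_box from where it was at the start of the episode above 0.02 m).
It also fails if it takes over 72 s, if anything falls off the work surface, if the arm or the gripper's body presses on something with over 40 N, if the wrist force passes 120 N, or if a joint passes its speed limit or range.

### The arm

A 6-joint arm with a two-finger parallel gripper is mounted at the origin on a cart in front of the work surface, level with it; the furniture and walls round the work are solid. World frame = base frame: x ahead of the robot, y to its left, z up, the work surface at z = 0. Lengths are in m, angles in rad, forces in N, time in s.
With the tool pointing down it reaches from about 0.35 to 0.875 m from the base axis. Payload 15.5 kg.
Tool frame: the origin (TCP) lies between the finger pads; the fingertips stand ctrl.tip_reach ahead of it and the grasp point (between the pads) lies 3 mm ahead of it (ctrl.tip_reach is the distance from the TCP to the fingertips, in m); x points along the fingers, z is the direction in which the jaws open and shut, and the axes are right-handed (so a half turn about x gives the same grasp; the last joint's range is limited). The gripper opens to 85 mm and grips with 20 to 120 N. Pads are 22 mm wide; open, the fingers measure 114 mm over their backs; the gripper's body (76 mm by 85 mm) begins 54 mm behind the grasp point. The pads swing forward as they close: fully open they stand 13 mm farther back than shut.
Start: joints at [-0.096, 0.494, 1.345, -0, 1.302, -0.096], TCP at [0.625, 0, 0.216] pointing down, gripper open.
Joint ranges: [-2.91, 2.91], [-0.82, 2.16], [0.22, 2.67], [-1.22, 4.37], [0.12, 2.79], [-3.08, 3.08]. Speed limits (rad/s): [1.89, 1.89, 2.57, 3.01, 3.01, 3.01].

### API

Orientations are given as a rotation vector (axis times angle).
In Python, from station import ctrl gives the robot as it stands. The module is installed in compiled form; this text tells all that it offers.
- The arm moves only by the shell command python3 -m creep 'ROWS' [OPENING] [FORCE]. ROWS is a JSON object of lists of equal length, an entry for each row: "travel": the shift along the tool's x, y, z in cm, a list of three; "spin": the turn about the tool's x in degrees. A call has 1 to 12 rows; each row shifts and turns the commanded pose from where the row before left it, along the tool's axes as they then stand; what a row does not reach is not made up. A row lasts 1/8 s, in which the tool goes at most 62.5 mm and 10.7 degrees, less where a joint would pass 70% of its speed; a pose out of reach is approached as far as the arm can. A call is refused whole if a number of a shift passes 6.25 or a number of a turn 10.7, either way. A call with a gripper value outside its range is refused whole. OPENING is the gripper command: -1 is fully open, 1 is shut, values between are in proportion, set as the call begins (- or left out, the last holds). The fingers move at their own pace and stop on an object; FORCE is the grip in N (left out, the last holds). Time passes only in rows, so rows that do not move let the fingers close. It gives the time, the measured TCP pose, the force and the opening at its end, in the units of the state.
- ctrl.get_obs(): the state, without advancing time (a new reading comes with each control period).
- ctrl.snapshot(name): name is "scene" or "side" or "wrist"; returns the picture (400x640x3 uint8, red, green, blue); there is no depth.
- ctrl.calibration(name): a dict with "mtx" (3x3 intrinsics, pixels), "R" (3x3) and "t" (3): a world point X has camera coordinates R X + t. Camera axes: x right, y down, z forward; pixel columns grow to the right and rows downward; lengths in m; the calibration is good to about 2 mm. A picture is of the moment at which its call begins: read the wrist's pose just before it. calibration takes no time and is no camera call; for the wrist camera it gives the pose at the moment of the call.
- ctrl.hand_in(): hands the job in, once; it reports no verdict.
The state is a dict: "t": time; "qpos": joint angles; "qd": joint speeds; "joint_efforts": joint torques, N m; "position": TCP position; "orientation": TCP orientation; "force": force on the tool from outside, world axes, zero at the start; "torque": the same for the moment, N m; "grip_width": opening from 0.0 (shut) to 1.0 (fully open).
Only numpy, scipy, OpenCV 4.12 (cv2) and the standard library are available. Lean on these libraries where they do the work, as an engineer would, in place of code of your own. Each camera call takes 0.05 s, during which the arm holds its last target.

## Working session

There is one attempt and no reset: what is moved stays moved. The work goes in short steps, Python scripts to look and compute and a shell command to move; the robot and the scene stay as the last step left them, time stands still between calls to the robot, and variables do not carry over. Pictures are saved under pics/ and viewed, and the job is handed in when it is done.

```bash
mkdir -p pics; python3 - <<'E'
from station import ctrl
import cv2,numpy as np
for n in ["scene","side","wrist"]:
    c=ctrl.calibration(n); im=ctrl.snapshot(n)
    cv2.imwrite(f"pics/{n}0.png",im[:,:,::-1])
    print(n,np.round(c["mtx"],1).tolist(),np.round(c["R"],3).tolist(),np.round(c["t"],3).tolist())
print(ctrl.get_obs(),ctrl.tip_reach)
E
```

```text
scene [[464.5, 0.0, 313.8], [0.0, 464.5, 196.7], [0.0, 0.0, 1.0]] [[0.717, -0.697, 0.012], [-0.445, -0.471, -0.762], [0.536, 0.541, -0.648]] [-0.4, 0.453, 1.104]
side [[428.9, 0.0, 312.7], [0.0, 428.9, 199.2], [0.0, 0.0, 1.0]] [[-0.986, 0.166, 0.002], [0.126, 0.756, -0.643], [-0.109, -0.633, -0.766]] [0.601, 0.021, 1.679]
wrist [[282.6, 0.0, 324.0], [0.0, 282.6, 201.5], [0.0, 0.0, 1.0]] [[1.0, 0.0, -0.001], [0.001, -0.955, 0.296], [-0.001, -0.296, -0.955]] [-0.624, -0.038, 0.379]
{'t': 0.15, 'qpos': array([-9.54807190e-02,  4.94063653e-01,  1.34594918e+00,  4.65159026e-06,
        1.30250219e+00, -9.55215509e-02]), 'qd': array([ 0.00335857, -0.00143623, -0.00204898,  0.00196703,  0.0006954 ,
        0.00034922]), 'joint_efforts': array([ 4.76028199e-04, -8.82539248e+01, -3.84067369e+01, -1.70366275e-04,
        7.04737889e-03, -2.97315989e-05]), 'position': array([6.24728411e-01, 4.28416390e-05, 2.15536238e-01]), 'orientation': array([4.14905346e-05, 1.57171406e+00, 1.03696697e-04]), 'force': array([0.83279884, 0.63471311, 0.02690112]), 'torque': array([-0.01519787,  0.0004035 , -0.02927614]), 'grip_width': 1.0006995786383903} 0.022
```

View pics/scene0.png

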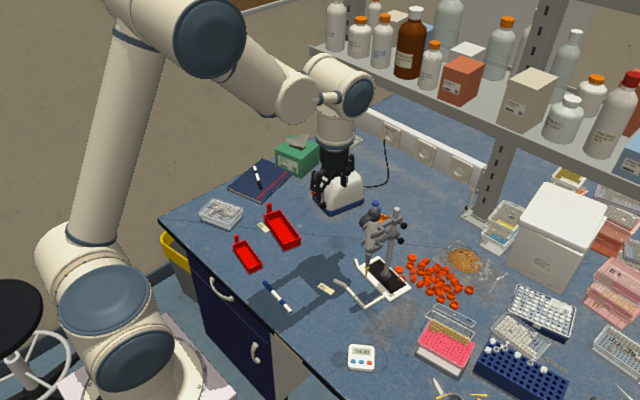

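View pics/side0.png

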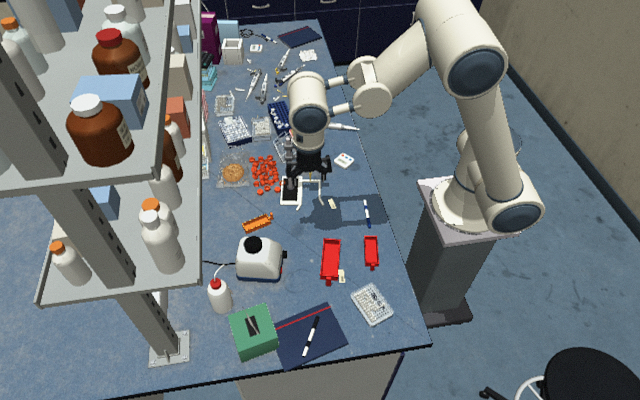

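View pics/wrist0.png

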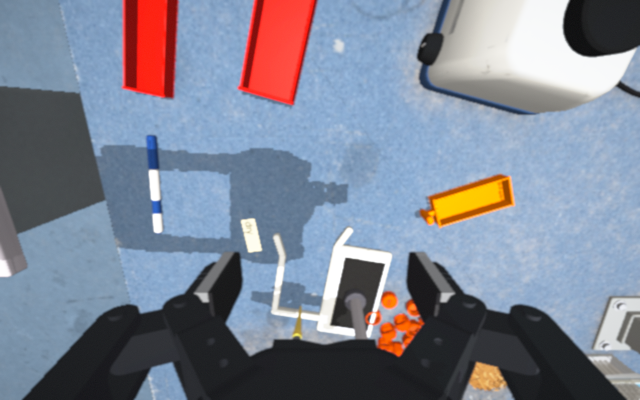

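```bash
python3 - <<'E'
import cv2,numpy as np
s=cv2.imread("pics/scene0.png");d=cv2.imread("pics/side0.png")
a=cv2.resize(s[190:330,220:420],None,fx=4,fy=4,interpolation=3)
cv2.imwrite("pics/c1.png",a)
b=cv2.resize(d[140:290,260:400],None,fx=4,fy=4,interpolation=3)
cv2.imwrite("pics/c2.png",b)
E
```

```text
(no output)
```

View pics/c1.png

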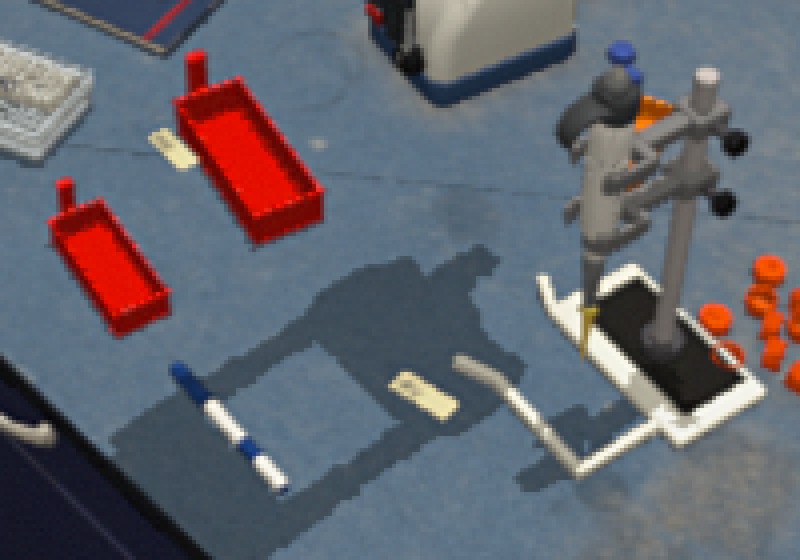

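View pics/c2.png

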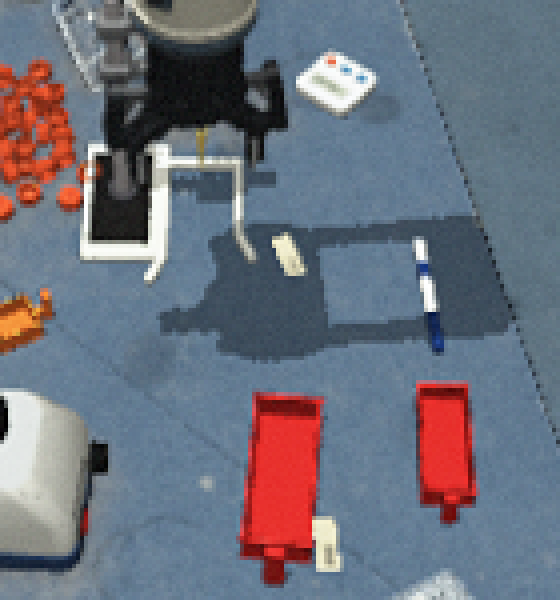

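```bash
cat > h.py <<'E'
from station import ctrl
import numpy as np,cv2
C={n:ctrl.calibration(n) for n in ("scene","side","wrist")}
def ray(n,u,v,c=None):
    c=c or C[n]; d=c["R"].T@np.linalg.solve(c["mtx"],[u,v,1.]); return -c["R"].T@c["t"],d
def onz(n,u,v,z,c=None):
    o,d=ray(n,u,v,c); return o+d*(z-o[2])/d[2]
def proj(n,X,c=None):
    c=c or C[n]; p=c["mtx"]@(c["R"]@np.array(X)+c["t"]); return p[:2]/p[2]
E
python3 - <<'E'
from h import *
S=lambda u,v:(220+u/4-.375,190+v/4-.375)
D=lambda u,v:(260+u/4-.375,140+v/4-.375)
def p(l,n,q,z): print(l,np.round(onz(n,*q,z),4))
p("button scene","scene",S(621,47),.34)
p("column scene","scene",S(707,75),.28)
for q in [(460,358),(507,383),(579,470),(658,425)]: p("rail scene .012","scene",S(*q),.012)
for q in [(547,278),(560,308)]: p("far rail scene .012","scene",S(*q),.012)
for q in [(252,255),(240,228),(240,162),(160,160),(160,255),(150,280)]: p("rail side .012","side",D(*q),.012)
for q in [(278,237),(285,255),(274,313),(322,318),(331,246),(349,232)]: p("rail wrist .012","wrist",q,.012)
p("grip","scene",S(197,54),.056)
for q in [(178,98),(240,78),(323,190),(258,222)]: p("rim scene","scene",S(*q),.034)
for q in [(254,393),(324,399),(312,558),(242,550)]: p("rim side","side",D(*q),.034)
for n in ("scene","side","wrist"):
    im=cv2.imread(f"pics/{n}0.png").astype(int); m=((im[:,:,2]>150)&(im[:,:,1]<70)&(im[:,:,0]<70)).astype('uint8')
    cs,_=cv2.findContours(m,0,2)
    for c in cs:
        if cv2.contourArea(c)>100: print(n,cv2.boundingRect(c),cv2.approxPolyDP(c,2.5,True)[:,0].tolist())
E
```

```text
button scene [ 0.5901 -0.1701  0.34  ]
column scene [ 0.6664 -0.1846  0.28  ]
rail scene .012 [ 0.5548 -0.0895  0.012 ]
rail scene .012 [ 0.5626 -0.1285  0.012 ]
rail scene .012 [ 0.5431 -0.2136  0.012 ]
rail scene .012 [ 0.612  -0.2268  0.012 ]
far rail scene .012 [ 0.6582 -0.0814  0.012 ]
far rail scene .012 [ 0.643  -0.1079  0.012 ]
rail side .012 [ 0.5559 -0.0886  0.012 ]
rail side .012 [ 0.5613 -0.1244  0.012 ]
rail side .012 [ 0.5458 -0.211   0.012 ]
rail side .012 [ 0.6256 -0.2271  0.012 ]
rail side .012 [ 0.644  -0.1033  0.012 ]
rail side .012 [ 0.658  -0.0742  0.012 ]
rail wrist .012 [ 0.5601 -0.0878  0.012 ]
rail wrist .012 [ 0.5687 -0.1156  0.012 ]
rail wrist .012 [ 0.548  -0.2138  0.012 ]
rail wrist .012 [ 0.621  -0.2229  0.012 ]
rail wrist .012 [ 0.6339 -0.1015  0.012 ]
rail wrist .012 [ 0.6586 -0.0802  0.012 ]
grip [0.6011 0.2576 0.056 ]
rim scene [0.57   0.2464 0.034 ]
rim scene [0.6229 0.23   0.034 ]
rim scene [0.5842 0.0875 0.034 ]
rim scene [0.5251 0.0966 0.034 ]
rim side [0.5867 0.0866 0.034 ]
rim side [0.5263 0.1032 0.034 ]
rim side [0.5694 0.2583 0.034 ]
rim side
[... 567 characters left out ...]
423, 269], [420, 266], [428, 260], [423, 260], [423, 265]]
scene (234, 246, 28, 24) [[234, 248], [248, 269], [261, 263], [246, 246]]
scene (267, 217, 34, 28) [[267, 220], [283, 244], [300, 237], [295, 238], [280, 217]]
side (320, 240, 21, 40) [[340, 240], [337, 240], [338, 244], [323, 245], [323, 270], [320, 274], [328, 279], [331, 275], [337, 276]]
side (364, 238, 15, 28) [[364, 238], [366, 261], [374, 265], [378, 263], [375, 240]]
side (96, 29, 24, 11) [[96, 36], [110, 39], [119, 31], [105, 29]]
wrist (239, 0, 76, 104) [[256, 0], [239, 88], [292, 103], [314, 0], [263, 0], [247, 87], [243, 81]]
wrist (124, 0, 44, 97) [[124, 0], [124, 87], [165, 96], [167, 0], [137, 0], [135, 87], [125, 84]]
```

```bash
python3 -m creep '{"travel":[[-2,3.5,-0.5],[-2,3.5,-0.5],[-2,3.5,-0.5],[-2,3.5,-0.5],[0,0,0],[0,0,0],[0,0,0]],"spin":[0,0,0,0,7,7,0]}' -1; python3 - <<'E'
from station import ctrl
from h import *
import pickle
c=ctrl.calibration("wrist"); im=ctrl.snapshot("wrist")
cv2.imwrite("pics/wrist1.png",im[:,:,::-1]); pickle.dump(c,open("w1.pkl","wb"))
im=ctrl.snapshot("scene");cv2.imwrite("pics/scene1.png",im[:,:,::-1])
im=ctrl.snapshot("side");cv2.imwrite("pics/side1.png",im[:,:,::-1])
cv2.imwrite("pics/side1c.png",cv2.resize(im[110:300,240:400,::-1],None,fx=3,fy=3,interpolation=3))
o=ctrl.get_obs();print(o["t"],o["position"],o["force"])
E
```

```text
t: 1.02
position: [0.6048, 0.1401, 0.2958]
orientation: [0.191, 1.563, -0.191]
force: [-0.1, -0.1, -0.0]
grip_width: 1.0
1.175 [0.60495921 0.139914   0.29581734] [-0.52292655 -0.63238242 -0.13921676]
```

View pics/wrist1.png

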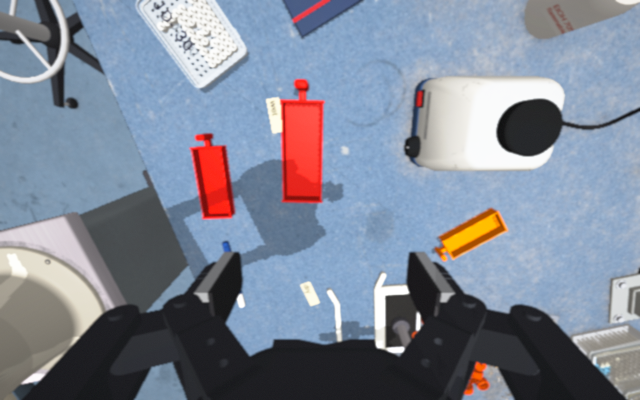

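View pics/side1c.png

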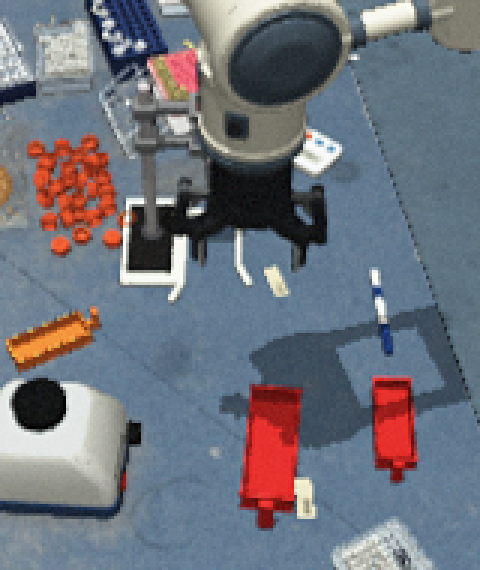

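```bash
python3 - <<'E'
from h import *
import pickle
c=pickle.load(open("w1.pkl","rb"))
im=cv2.imread("pics/wrist1.png");a=im[60:230,250:360];cv2.imwrite("pics/w1t.png",cv2.resize(a,None,fx=3.5,fy=3.5,interpolation=3))
a=im[240:360,290:430];cv2.imwrite("pics/w1s.png",cv2.resize(a,None,fx=4,fy=4,interpolation=3))
s=cv2.imread("pics/scene1.png")[190:330,320:440];cv2.imwrite("pics/s1s.png",cv2.resize(s,None,fx=4,fy=4,interpolation=3))
E
```

```text
(no output)
```

View pics/w1t.png

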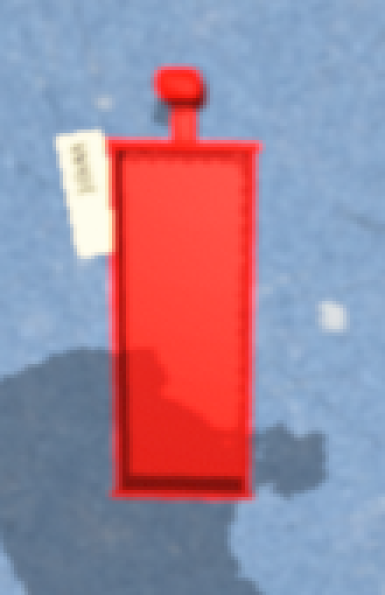

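View pics/w1s.png

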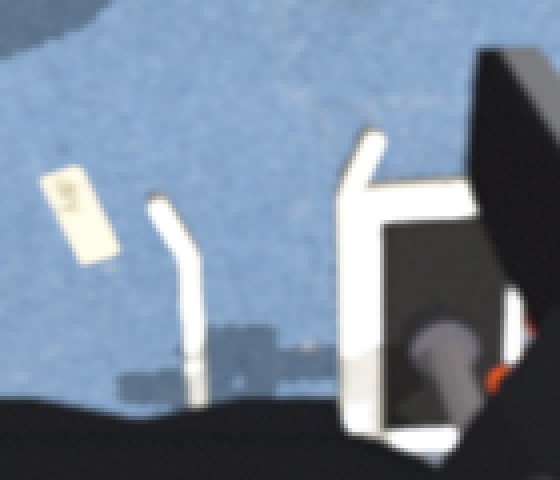

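View pics/s1s.png

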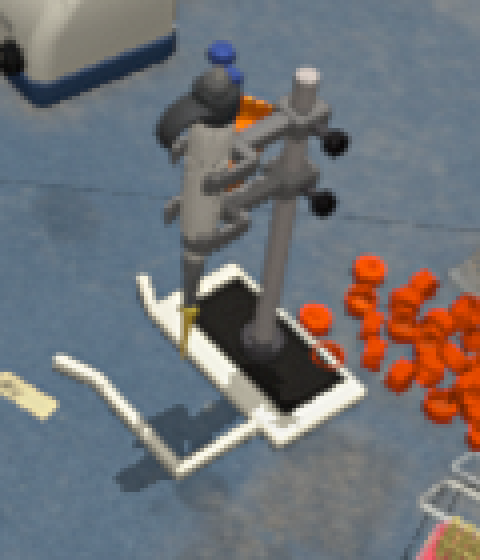

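```bash
python3 - <<'E'
from h import *
import pickle
c=pickle.load(open("w1.pkl","rb"))
T=lambda u,v:onz("",250+u/3.5-.36,60+v/3.5-.36,.034,c)
S=lambda u,v:onz("",290+u/4-.375,240+v/4-.375,.012,c)
q=[T(*p) for p in [(108,142),(261,144),(254,496),(112,495)]]
print(np.round(q,4),"ctr",np.mean(q,0))
ax=(q[0]+q[1]-q[2]-q[3]);print("yaw",np.degrees(np.arctan2(-ax[0],ax[1])), np.linalg.norm(ax)/2)
ax=(q[1]+q[2]-q[0]-q[3]);print("yaw",np.degrees(np.arctan2(ax[1],ax[0])), np.linalg.norm(ax)/2)
g=onz("",250+181/3.5-.36,60+78/3.5-.36,.056,c);print("grip",g)
a=[S(*p) for p in [(203,250),(208,405),(338,195),(342,430)]]
print(np.round(a,4))
for i in (0,2):
    d=a[i]-a[i+1];print("railyaw",np.degrees(np.arctan2(-d[0],d[1])))
print("col/button scene")
SS=lambda u,v,z:onz("scene",320+u/4-.375,190+v/4-.375,z)
print(SS(221,50,.34),SS(307,75,.28))
print("tip low",SS(185,355,.052))
for p in [(62,358),(105,383),(180,473),(260,425),(142,278),(157,308)]: print(SS(*p,.012))
E
```

```text
[[0.5679 0.2459 0.034 ]
 [0.627  0.2305 0.034 ]
 [0.5885 0.0884 0.034 ]
 [0.5276 0.104  0.034 ]] ctr [0.57774362 0.16722755 0.034     ]
yaw -15.503822222940371 0.1473548772041666
yaw -14.499847429852863 0.062017277199554556
grip [0.603485   0.25919887 0.056     ]
[[ 0.5721 -0.114   0.012 ]
 [ 0.5547 -0.2003  0.012 ]
 [ 0.6378 -0.1002  0.012 ]
 [ 0.6146 -0.2306  0.012 ]]
railyaw -11.394074628128722
railyaw -10.101784458014116
col/button scene
[ 0.58804388 -0.17188183  0.34      ] [ 0.66644651 -0.18457615  0.28      ]
tip low [ 0.59490742 -0.16968633  0.052     ]
[ 0.5558241 -0.0904774  0.012    ]
[ 0.56160104 -0.12752193  0.012     ]
[ 0.54172945 -0.21571884  0.012     ]
[ 0.61298326 -0.22781153  0.012     ]
[ 0.65543739 -0.07875457  0.012     ]
[ 0.64133381 -0.10639733  0.012     ]
```

```bash
python3 -m creep '{"travel":[[0,0,0],[0,5.7,-1.65],[0,5.7,-1.65],[4,0,0],[4,0,0],[4,0,0],[4,0,0],[0,0,0],[0,0,0]],"spin":[1.2,0,0,0,0,0,0,0,0]}' -1; python3 - <<'E'
from h import *
c=ctrl.calibration("wrist"); im=ctrl.snapshot("wrist")
cv2.imwrite("pics/wrist2.png",im[:,:,::-1])
o=ctrl.get_obs();print(o["t"],o["position"],o["force"])
print(proj("",[.603,.259,.056],c))
E
```

```text
t: 2.3
position: [0.6039, 0.2589, 0.1375]
orientation: [0.209, 1.559, -0.208]
force: [0.6, 0.4, -0.3]
grip_width: 0.997
2.35 [0.60415739 0.25900406 0.13799484] [-0.24209461  0.07341271  0.11063384]
[323.34572962 203.36093426]
```

View pics/wrist2.png

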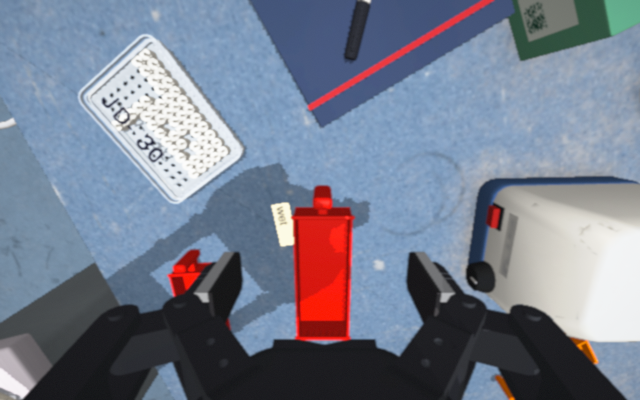

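```bash
python3 - <<'E'
from h import *
im=cv2.imread("pics/wrist2.png");cv2.imwrite("pics/w2t.png",cv2.resize(im[170:350,150:370],None,fx=3.5,fy=3.3,interpolation=3))
c=ctrl.calibration("wrist")
R=c["R"].T; 
for p in [(180,258),(172,290),(215,280),(205,262)]: print(onz("",*p,.034,c))
for p in [(234,248),(246,246)]: print(onz("scene",*p,.034))
E
```

```text
[0.44353378 0.23414603 0.034     ]
[0.41977866 0.20107296 0.034     ]
[0.46864811 0.20042224 0.034     ]
[0.46658902 0.22307651 0.034     ]
[0.40744626 0.19196406 0.034     ]
[0.43879101 0.17359927 0.034     ]
```

View pics/w2t.png

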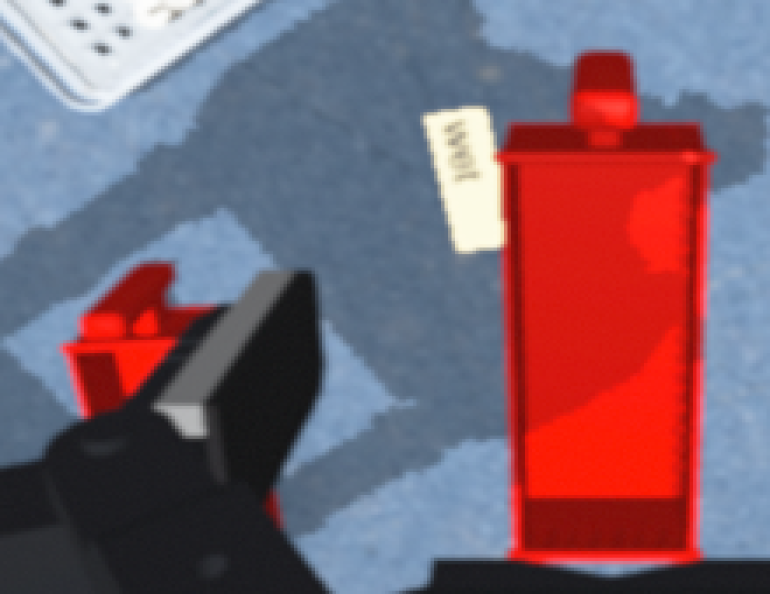

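```bash
python3 -m creep '{"travel":[[3.4,0,0],[3.4,0,0],[3.4,0,0],[0,0,0]],"spin":[0,0,0,0]}' -1; python3 -m creep '{"travel":[[0,0,0],[0,0,0],[0,0,0],[0,0,0],[0,0,0],[0,0,0],[0,0,0],[0,0,0]],"spin":[0,0,0,0,0,0,0,0]}' 1 30; python3 - <<'E'
from h import *
im=ctrl.snapshot("wrist")
cv2.imwrite("pics/wrist3.png",im[:,:,::-1])
E
```

```text
t: 2.85
position: [0.6026, 0.2585, 0.0335]
orientation: [0.208, 1.562, -0.209]
force: [0.6, 0.4, 0.0]
grip_width: 1.002
t: 3.85
position: [0.6034, 0.2589, 0.0346]
orientation: [0.209, 1.56, -0.208]
force: [-1.2, 1.4, 6.6]
grip_width: 0.198
```

View pics/wrist3.png

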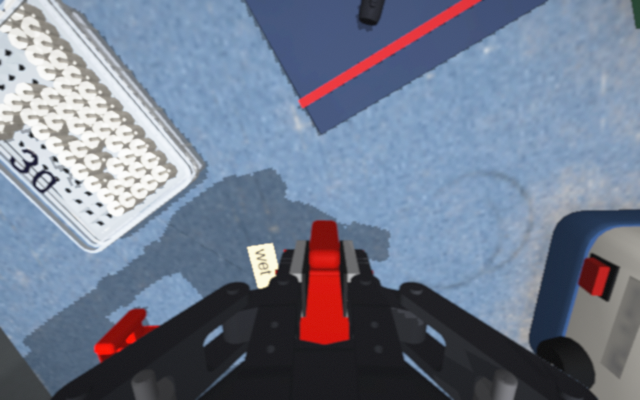

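```bash
python3 -m creep '{"travel":[[0,0,0],[0,0,0],[0,-2,1.2],[0,-2,1.2],[0,-2,1.2],[0,-2,1.2],[0,-2,1.2],[0,-2,1.1],[0,0,0],[0,0,0]],"spin":[-2.2,-2.1,0,0,0,0,0,0,0,0]}' 1 30; python3 - <<'E'
from h import *
im=ctrl.snapshot("wrist")
cv2.imwrite("pics/wrist4.png",im[:,:,::-1])
im=ctrl.snapshot("scene");cv2.imwrite("pics/scene4.png",cv2.resize(im[180:330,250:430,::-1],None,fx=4,fy=4,interpolation=3))
im=ctrl.snapshot("side");cv2.imwrite("pics/side4.png",cv2.resize(im[140:290,250:400,::-1],None,fx=4,fy=4,interpolation=3))
o=ctrl.get_obs();p=o["position"];print(p,o["force"]); a=np.radians(10.9);d=p[:2]-[.5925,-.1705];print("grip in station",d@[np.cos(a),-np.sin(a)],d@[np.sin(a),np.cos(a)])
E
```

```text
t: 5.15
position: [0.6504, 0.1273, 0.0342]
orientation: [0.149, 1.565, -0.15]
force: [1.6, -2.5, 2.3]
grip_width: 0.193
[0.65019086 0.12776996 0.03409018] [ 1.84481751 -2.34706514  2.28949367]
grip in station 0.0002485481139381666 0.3037978656983037
```

View pics/scene4.png

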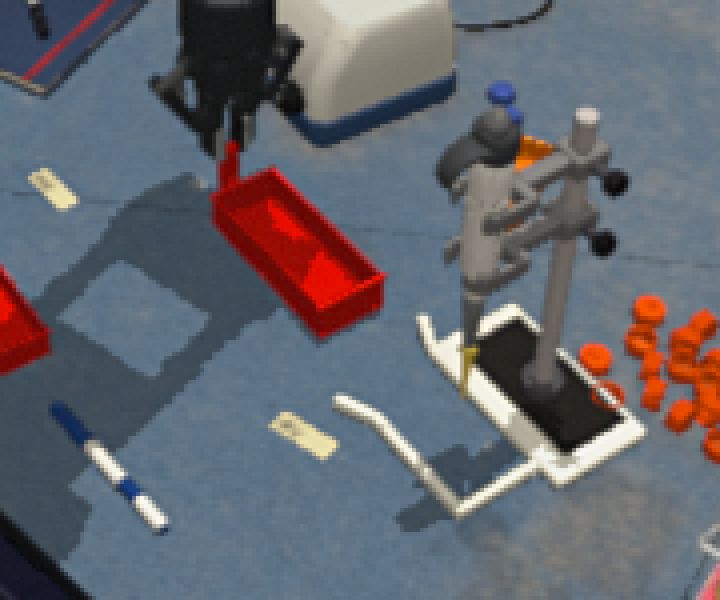

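View pics/side4.png

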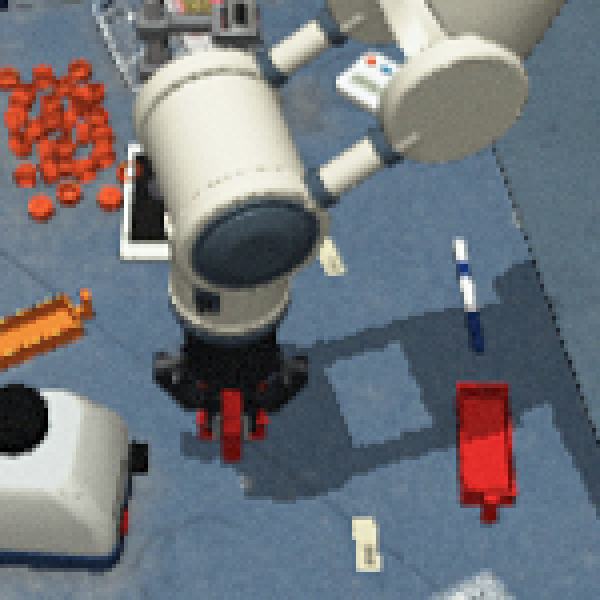

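```bash
cat >> h.py <<'E'
A=np.radians(10.9);O=np.array([.5925,-.1705])
def st(p):
    d=np.array(p)[:2]-O; return np.round([d@[np.cos(A),-np.sin(A)],d@[np.sin(A),np.cos(A)]],4)
E
python3 - <<'E'
from h import *
P=lambda u,v,z:onz("scene",250+u/4-.375,180+v/4-.375,z)
print("tray corners rim",[st(P(*q,.034)) for q in [(385,277),(321,320),(212,203),(273,170)]])
print("bottom front",[st(P(*q,0)) for q in [(383,307),(323,338)]])
print("rails",[st(P(*q,.012)) for q in [(338,400),(383,422),(460,513),(421,318),(437,348)]])
print("btn",st(P(501,88,.34)),"tip",st(P(464,395,.052)))
E
```

```text
tray corners rim [array([0.0326, 0.1352]), array([-0.0329,  0.1258]), array([-0.0351,  0.2732]), array([0.0263, 0.2787])]
bottom front [array([0.0332, 0.1354]), array([-0.0236,  0.1345])]
rails [array([-0.0546,  0.0717]), array([-0.0391,  0.0379]), array([-0.0413, -0.054 ]), array([0.0438, 0.1024]), array([0.0358, 0.0722])]
btn [-0.003  -0.0008] tip [0.0016 0.0016]
```

```bash
python3 -m creep '{"travel":[[0,-1.2,0],[0,-1.2,0],[0,-1.2,0],[0,-1.2,0],[0,-1.2,0],[0,-1.2,0],[0,0,0]],"spin":[0,0,0,0,0,0,0]}'; python3 -m creep '{"travel":[[0,-1,0],[0,-1,0],[0,-1,0],[0,-1,0],[0,-1,0],[0,0,0]],"spin":[0,0,0,0,0,0]}';python3 - <<'E'
from h import *
im=ctrl.snapshot("wrist")
cv2.imwrite("pics/wrist5.png",im[:,:,::-1])
im=ctrl.snapshot("scene");cv2.imwrite("pics/scene5.png",cv2.resize(im[180:330,250:430,::-1],None,fx=4,fy=4,interpolation=3))
o=ctrl.get_obs();p=o["position"];print(p,o["force"],o["torque"],st(p))
E
```

```text
t: 6.18
position: [0.6366, 0.0568, 0.0344]
orientation: [0.15, 1.565, -0.149]
force: [1.0, -0.5, 6.7]
grip_width: 0.194
t: 6.92
position: [0.6272, 0.0079, 0.0345]
orientation: [0.15, 1.565, -0.149]
force: [0.4, -0.1, 7.8]
grip_width: 0.192
[0.62725163 0.00804765 0.03441547] [0.53054228 0.97697173 6.65113338] [ 0.05867872 -0.04455267 -0.07405926] [0.0004 0.1819]
```

View pics/scene5.png

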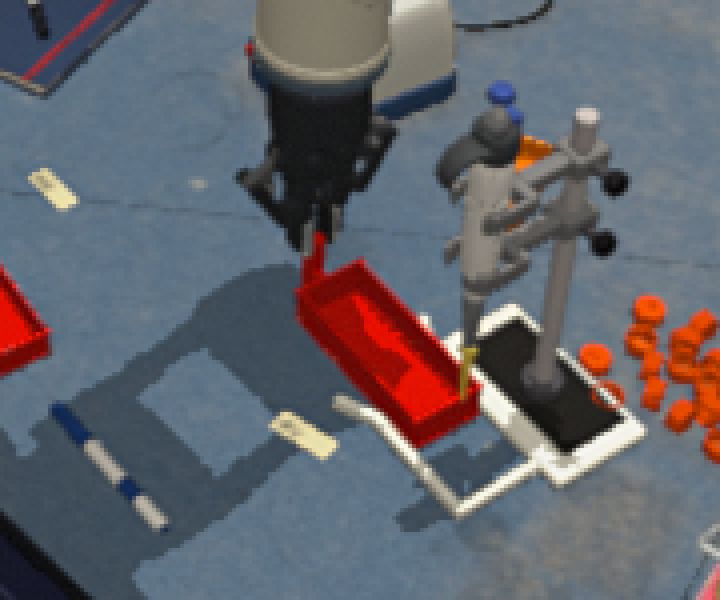

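View pics/wrist5.png

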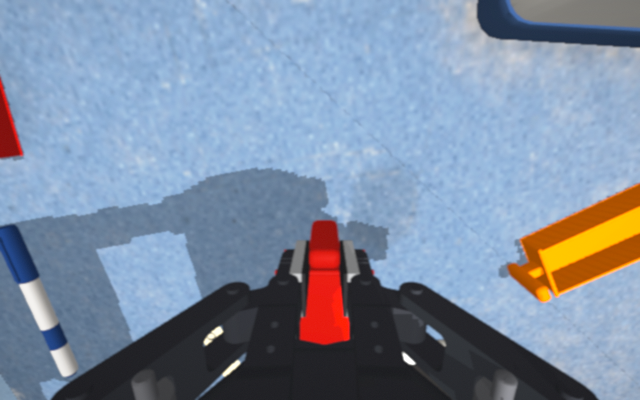

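```bash
python3 -m creep '{"travel":[[0,-0.8,0],[0,-0.8,0],[0,-0.8,0],[0,-0.8,0],[0,-0.8,0],[0,-0.6,0],[0,0,0]],"spin":[0,0,0,0,0,0,0]}'; python3 -m creep '{"travel":[[0,-0.2,0],[0,-0.2,0],[0,0,0]],"spin":[0,0,0]}';python3 - <<'E'
from h import *
o=ctrl.get_obs();p=o["position"];print(p,o["force"],o["torque"],st(p))
E
```

```text
t: 7.9
position: [0.6186, -0.037, 0.0345]
orientation: [0.15, 1.565, -0.149]
force: [0.4, 2.2, 9.8]
grip_width: 0.197
t: 8.28
position: [0.618, -0.0403, 0.0346]
orientation: [0.15, 1.565, -0.148]
force: [0.7, 6.4, 9.8]
grip_width: 0.193
[ 0.6179681  -0.04032714  0.03456096] [0.74539979 6.38853303 9.8461524 ] [ 1.09845294 -0.16247483 -0.07193396] [0.0004 0.1326]
```

```bash
python3 -m creep '{"travel":[[0,-0.2,0],[0,-0.1,0],[0,0,0]],"spin":[0,0,0]}';python3 -m creep '{"travel":[[0,-0.2,0],[0,0,0]],"spin":[0,0]}';python3 - <<'E'
from h import *
o=ctrl.get_obs();p=o["position"];print(p,o["force"],o["torque"],st(p))
im=ctrl.snapshot("scene");cv2.imwrite("pics/scene6.png",cv2.resize(im[180:330,270:430,::-1],None,fx=4.5,fy=4,interpolation=3))
E
```

```text
t: 8.65
position: [0.6174, -0.0432, 0.0345]
orientation: [0.15, 1.565, -0.148]
force: [1.7, 7.1, 10.5]
grip_width: 0.195
t: 8.9
position: [0.6171, -0.0452, 0.0346]
orientation: [0.15, 1.565, -0.148]
force: [1.3, 6.2, 10.2]
grip_width: 0.191
[ 0.61705114 -0.0451609   0.03457775] [ 1.30325879  6.16043729 10.21461243] [ 1.19292807 -0.13574166 -0.00744257] [0.0004 0.1277]
```

View pics/scene6.png

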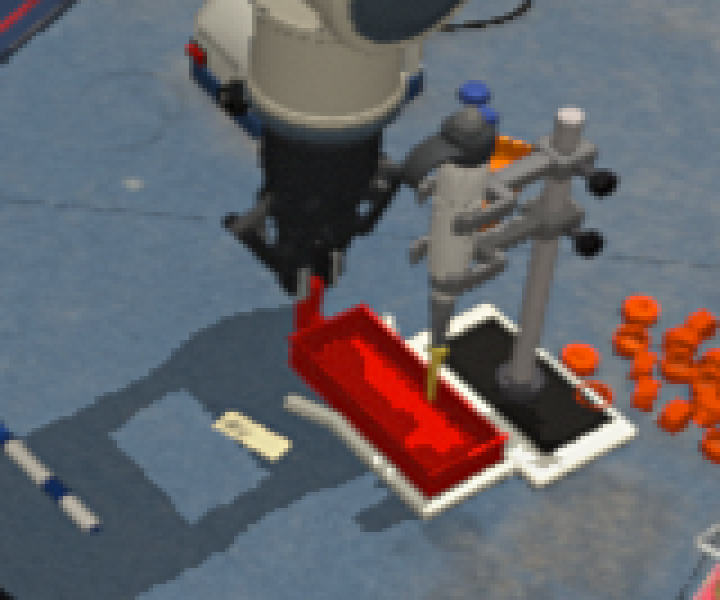

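```bash
python3 -m creep '{"travel":[[0,-0.2,0],[0,0,0]],"spin":[0,0]}';python3 -m creep '{"travel":[[0,-0.1,0],[0,0,0]],"spin":[0,0]}';python3 - <<'E'
from h import *
o=ctrl.get_obs();p=o["position"];print(p,o["force"],o["torque"],st(p))
E
```

```text
t: 9.2
position: [0.6167, -0.0466, 0.0346]
orientation: [0.151, 1.565, -0.148]
force: [2.4, 12.1, 11.7]
grip_width: 0.191
t: 9.45
position: [0.6167, -0.0467, 0.0346]
orientation: [0.152, 1.564, -0.147]
force: [4.0, 20.8, 10.6]
grip_width: 0.196
[ 0.61665685 -0.04669504  0.03456101] [ 3.96450171 20.7690705  10.55445046] [ 3.46871851 -0.54584122 -0.03946319] [0.0003 0.1261]
```

```bash
python3 -m creep '{"travel":[[0,0.15,0],[0,0,0],[0,0,0],[0,0,0],[0,0,0]],"spin":[0,0,0,0,0]}' -0.2; python3 -m creep '{"travel":[[-2,0,0],[-4,0,0],[-5,0,0],[-5,0,0],[-5,0,0],[0,0,0]],"spin":[0,0,0,0,0,0]}';python3 - <<'E'
from h import *
o=ctrl.get_obs();p=o["position"];print(p,o["force"],o["torque"],st(p))
c=ctrl.calibration("wrist");im=ctrl.snapshot("wrist")
cv2.imwrite("pics/wrist7.png",im[:,:,::-1])
print(proj("",[.5925,-.1705,.34],c))
im=ctrl.snapshot("scene");cv2.imwrite("pics/scene7.png",cv2.resize(im[180:330,270:430,::-1],None,fx=4,fy=4,interpolation=3))
E
```

```text
t: 10.07
position: [0.6163, -0.048, 0.0339]
orientation: [0.15, 1.566, -0.149]
force: [0.5, 0.3, -1.5]
grip_width: 0.601
t: 10.82
position: [0.6182, -0.0482, 0.2481]
orientation: [0.149, 1.559, -0.15]
force: [0.3, 0.7, -1.1]
grip_width: 0.601
[ 0.61819193 -0.04823267  0.24812094] [ 0.30391924  0.73241678 -1.12416411] [0.03398927 0.00287694 0.02659767] [0.0021 0.1249]
[321.41041316 601.24503644]
```

View pics/scene7.png

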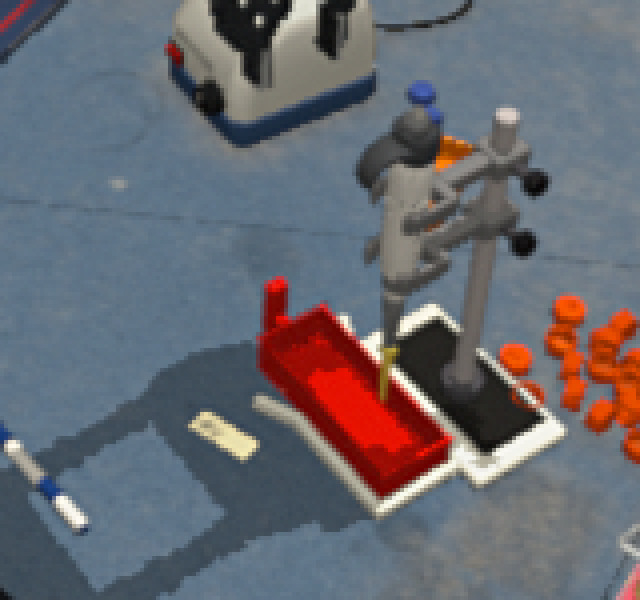

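View pics/wrist7.png

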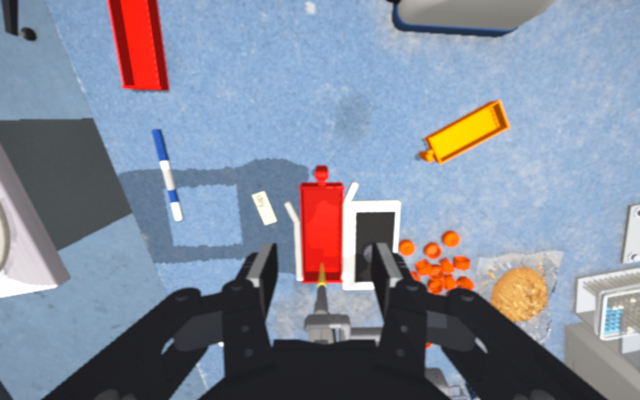

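```bash
python3 -m creep '{"travel":[[-4.5,0,0],[-4.5,0,0],[-4.5,0,0],[-3.7,0,0],[0,-4,-0.1],[0,-4.5,-0.1],[0,-4,-0.1],[0,0,0],[0,0,0]],"spin":[0,0,0,0,0,0,0,0,0]}' 1 30;python3 - <<'E'
from h import *
o=ctrl.get_obs();p=o["position"];print(p,o["force"],o["torque"],st(p),o["grip_width"])
im=ctrl.snapshot("scene");cv2.imwrite("pics/scene8.png",cv2.resize(im[100:280,290:450,::-1],None,fx=4,fy=3.3,interpolation=3))
im=ctrl.snapshot("side");cv2.imwrite("pics/side8.png",cv2.resize(im[60:240,220:380,::-1],None,fx=4,fy=3.3,interpolation=3))
E
```

```text
t: 12.05
position: [0.5896, -0.1698, 0.4147]
orientation: [0.15, 1.568, -0.149]
force: [0.4, -0.1, -0.2]
grip_width: -0.001
[ 0.58962131 -0.16980723  0.41474792] [ 0.42414317 -0.10695764 -0.16276009] [0.03087804 0.0345161  0.05663983] [-0.003   0.0001] -0.0014777079693451894
```

View pics/scene8.png

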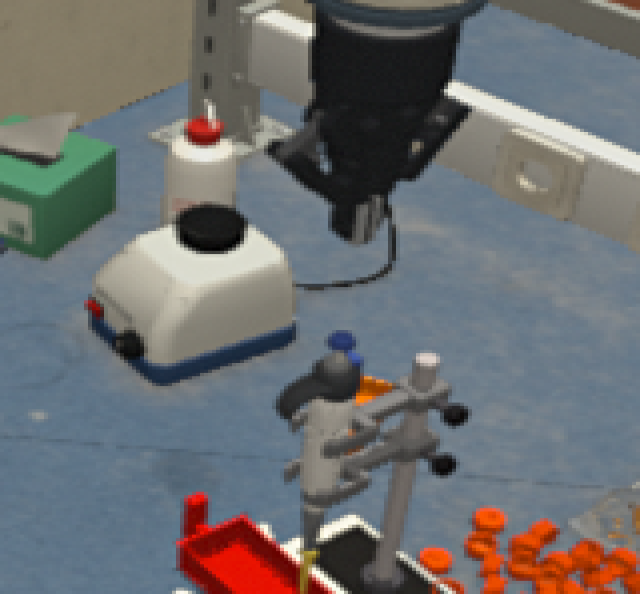

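View pics/side8.png

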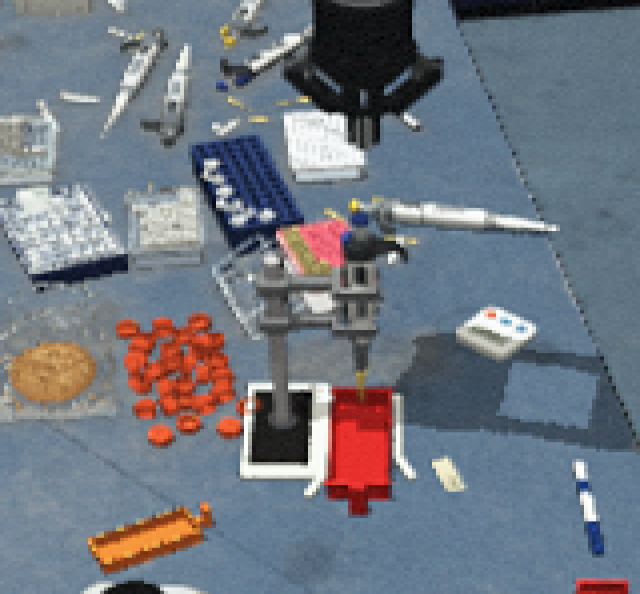

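```bash
python3 - <<'E'
from h import *
for n,q in (("scene",(375.1,202.7)),("side",(309.1,123.3))):
    X=onz(n,*q,.34);print(n,X,st(X))
o1,d1=ray("scene",375.1,202.7);o2,d2=ray("side",309.1,123.3)
s=np.linalg.lstsq(np.c_[d1,-d2],o2-o1,rcond=None)[0];print((o1+s[0]*d1+o2+s[1]*d2)/2,o1+s[0]*d1-o2-s[1]*d2)
E
```

```text
scene [ 0.58683097 -0.17359879  0.34      ] [-0.005  -0.0041]
side [ 0.59268456 -0.1813442   0.34      ] [ 0.0022 -0.0106]
[ 0.59012134 -0.17548487  0.34160005] [-0.00636947  0.00392175 -0.00342191]
```

```bash
python3 -m creep '{"travel":[[2,-0.2,0.2],[2,0,0],[0,0,0],[0,0,0]],"spin":[0,0,0,0]}';python3 - <<'E'
from h import *
o=ctrl.get_obs();p=o["position"];print(p,o["force"],o["torque"],st(p),o["grip_width"])
im=ctrl.snapshot("scene");cv2.imwrite("pics/scene9.png",cv2.resize(im[150:250,320:430,::-1],None,fx=6,fy=6,interpolation=3))
im=ctrl.snapshot("side");cv2.imwrite("pics/side9.png",cv2.resize(im[80:160,260:370,::-1],None,fx=6,fy=6,interpolation=3))
E
```

```text
t: 12.65
position: [0.5917, -0.172, 0.3768]
orientation: [0.149, 1.565, -0.149]
force: [0.0, 0.4, -0.7]
grip_width: -0.002
[ 0.591683   -0.17196481  0.37677027] [ 0.00510439  0.40858387 -0.65463979] [0.02550528 0.06698165 0.02859051] [-0.0005 -0.0016] -0.0015811015472881656
```

View pics/scene9.png

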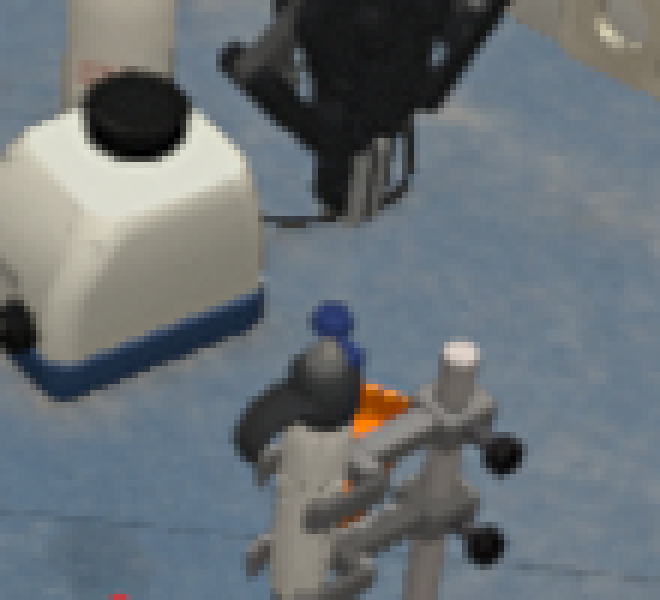

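View pics/side9.png

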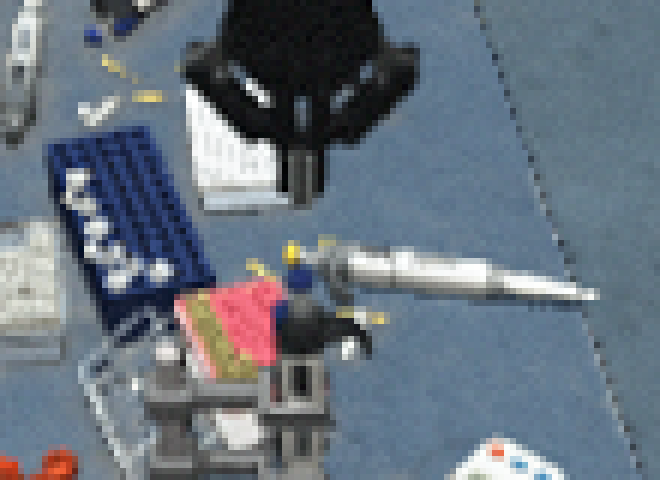

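```bash
python3 - <<'E'
from h import *
p=ctrl.get_obs()["position"]
for n,(x0,y0) in (("scene",(320,150)),("side",(260,80))):
    for X in ([p[0],p[1],p[2]-.022],[p[0],p[1],p[2]],[*O,.34],[*O,.31],[O[0]+.078*np.cos(A),O[1]-.078*np.sin(A),.28]):
        q=proj(n,X); print(n,np.round(X,3),np.round(((q-[x0,y0])+.42)*6))
# triangulate button top & column top
def tri(a,b):
    o1,d1=ray("scene",*a);o2,d2=ray("side",*b);s=np.linalg.lstsq(np.c_[d1,-d2],o2-o1,rcond=None)[0]
    X=(o1+s[0]*d1+o2+s[1]*d2)/2;return X,np.linalg.norm(o1+s[0]*d1-o2-s[1]*d2),st(X)
f=lambda u,v:(320+u/6-.42,150+v/6-.42); g=lambda u,v:(260+u/6-.42,80+v/6-.42)
print("btn",tri(f(333,315),g(300,272)),"col",tri(f(460,352),g(170,345)),"fingertip",tri(f(353,218),g(302,203)))
E
```

```text
scene [ 0.592 -0.172  0.355] [342. 283.]
scene [ 0.592 -0.172  0.377] [348. 240.]
scene [ 0.592 -0.17   0.34 ] [336. 309.]
scene [ 0.592 -0.17   0.31 ] [329. 365.]
scene [ 0.669 -0.185  0.28 ] [466. 351.]
side [ 0.592 -0.172  0.355] [301. 252.]
side [ 0.592 -0.172  0.377] [301. 221.]
side [ 0.592 -0.17   0.34 ] [301. 275.]
side [ 0.592 -0.17   0.31 ] [301. 315.]
side [ 0.669 -0.185  0.28 ] [168. 352.]
btn (array([ 0.59113731, -0.17196841,  0.33929865]), np.float64(0.0033226057474446354), array([-0.0011, -0.0017])) col (array([ 0.66614393, -0.18600154,  0.28262852]), np.float64(0.003545749579816335), array([ 0.0752, -0.0013])) fingertip (array([ 0.59121233, -0.17347209,  0.38874945]), np.float64(0.00044290284440180874), array([-0.0007, -0.0032]))
```

```bash
python3 -m creep '{"travel":[[0.5,0,0],[0.4,0,0],[0,0,0]],"spin":[0,0,0]}';python3 -m creep '{"travel":[[0.2,0,0],[0.2,0,0],[0,0,0]],"spin":[0,0,0]}';python3 -m creep '{"travel":[[0.15,0,0],[0.15,0,0],[0,0,0]],"spin":[0,0,0]}'; python3 - <<'E'
from h import *
o=ctrl.get_obs();p=o["position"];print(p,o["force"],o["torque"],st(p),o["grip_width"])
im=ctrl.snapshot("scene");cv2.imwrite("pics/scene10.png",cv2.resize(im[150:250,320:430,::-1],None,fx=6,fy=6,interpolation=3))
E
```

```text
t: 13.12
position: [0.5911, -0.1723, 0.3665]
orientation: [0.15, 1.566, -0.149]
force: [0.3, -0.4, -1.0]
grip_width: 0.002
t: 13.5
position: [0.5913, -0.1724, 0.3628]
orientation: [0.149, 1.566, -0.149]
force: [0.5, -0.9, 0.6]
grip_width: 0.002
t: 13.88
position: [0.5912, -0.1724, 0.3598]
orientation: [0.149, 1.566, -0.149]
force: [0.2, 0.1, 0.4]
grip_width: -0.0
[ 0.59124899 -0.17238731  0.35981006] [0.21190847 0.09386089 0.44059408] [0.03830159 0.02280011 0.0012606 ] [-0.0009 -0.0021] -0.0004879011935862607
```

View pics/scene10.png

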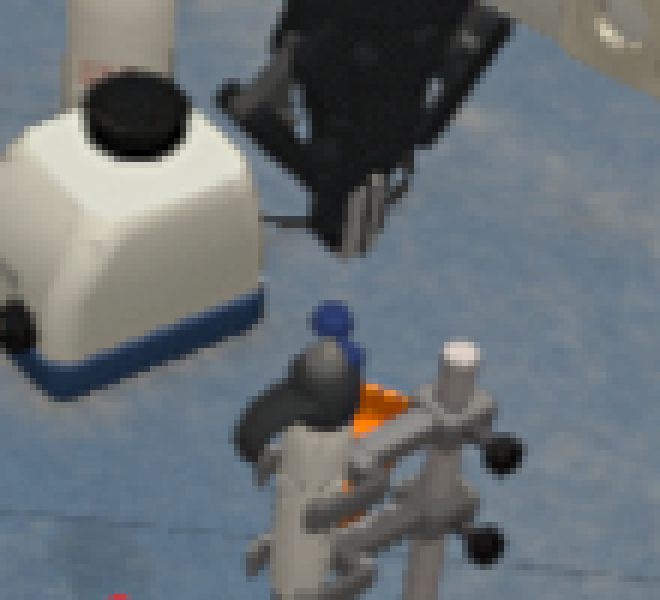

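```bash
python3 -m creep '{"travel":[[0.2,0,0],[0.2,0,0],[0.2,0,0],[0,0,0]],"spin":[0,0,0,0]}';python3 -m creep '{"travel":[[0.2,0,0],[0.2,0,0],[0.2,0,0],[0,0,0]],"spin":[0,0,0,0]}'; python3 -m creep '{"travel":[[0.2,0,0],[0.2,0,0],[0.2,0,0],[0,0,0]],"spin":[0,0,0,0]}'; python3 - <<'E'
from h import *
o=ctrl.get_obs();p=o["position"];print(p,o["force"],o["torque"],st(p),o["grip_width"])
im=ctrl.snapshot("scene");cv2.imwrite("pics/scene11.png",cv2.resize(im[150:250,320:430,::-1],None,fx=6,fy=6,interpolation=3))
E
```

```text
t: 14.42
position: [0.5913, -0.1724, 0.3537]
orientation: [0.149, 1.566, -0.149]
force: [-0.9, 0.2, -0.2]
grip_width: -0.002
t: 14.92
position: [0.5912, -0.1724, 0.3478]
orientation: [0.149, 1.566, -0.149]
force: [0.1, 0.5, -0.5]
grip_width: 0.002
t: 15.42
position: [0.5913, -0.1724, 0.3418]
orientation: [0.149, 1.566, -0.149]
force: [-0.7, 0.2, -0.5]
grip_width: 0.0
[ 0.59126158 -0.17236818  0.34179722] [-0.74662282  0.16321386 -0.52175282] [-0.01297124 -0.01185959  0.06412832] [-0.0009 -0.0021] 0.0002428241239607177
```

View pics/scene11.png

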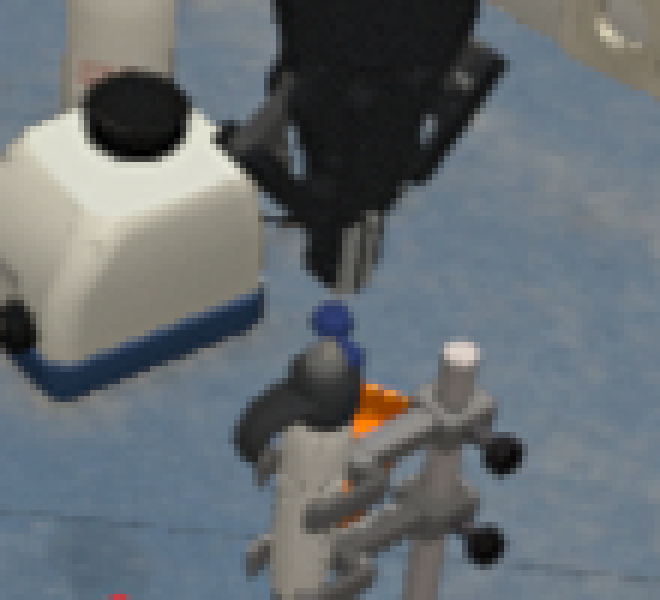

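```bash
python3 -m creep '{"travel":[[0.2,0,0],[0.2,0,0],[0.2,0,0],[0,0,0]],"spin":[0,0,0,0]}';python3 -m creep '{"travel":[[0.1,0,0],[0.1,0,0],[0,0,0]],"spin":[0,0,0]}'; python3 -m creep '{"travel":[[0.1,0,0],[0.1,0,0],[0,0,0]],"spin":[0,0,0]}'; python3 - <<'E'
from h import *
for i in range(3):
    o=ctrl.get_obs();p=o["position"];print(p,o["force"])
    im=ctrl.snapshot("scene")
cv2.imwrite("pics/scene12.png",cv2.resize(im[150:250,320:430,::-1],None,fx=6,fy=6,interpolation=3))
E
```

```text
t: 15.98
position: [0.5912, -0.1724, 0.3358]
orientation: [0.149, 1.566, -0.149]
force: [-0.0, 0.6, 0.5]
grip_width: -0.001
t: 16.35
position: [0.5913, -0.1724, 0.3339]
orientation: [0.149, 1.566, -0.149]
force: [0.2, -0.2, 0.4]
grip_width: -0.001
t: 16.73
position: [0.5913, -0.1724, 0.3319]
orientation: [0.149, 1.566, -0.149]
force: [0.7, 0.2, -0.7]
grip_width: -0.001
[ 0.59127627 -0.1723781   0.33186583] [ 0.69009924  0.16590723 -0.68375322]
[ 0.59131676 -0.17234203  0.33192754] [-0.65846831  0.7567009  -0.45697476]
[ 0.59133309 -0.17239432  0.33198266] [-0.56731244  0.59985238 -0.14742841]
```

View pics/scene12.png

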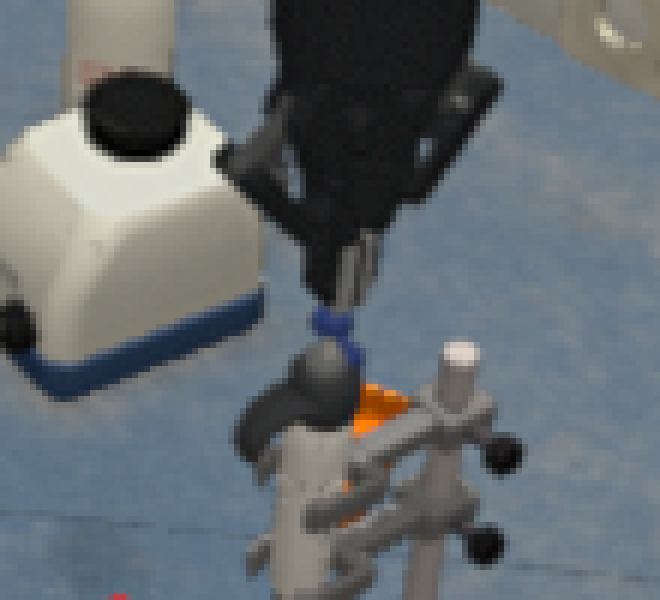

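```bash
for i in 1; do :; done; python3 -m creep '{"travel":[[0.1,0,0],[0.1,0,0],[0,0,0]],"spin":[0,0,0]}'; python3 -m creep '{"travel":[[0.1,0,0],[0.1,0,0],[0,0,0]],"spin":[0,0,0]}'; python3 - <<'E'
from h import *
F=[]
for i in range(6):
    o=ctrl.get_obs();F.append(o["force"]);im=ctrl.snapshot("scene")
print(np.mean(F,0),np.std(F,0),o["position"])
cv2.imwrite("pics/scene13.png",cv2.resize(im[150:250,320:430,::-1],None,fx=6,fy=6,interpolation=3))
im=ctrl.snapshot("side");cv2.imwrite("pics/side13.png",cv2.resize(im[80:160,260:370,::-1],None,fx=6,fy=6,interpolation=3))
E
```

```text
t: 17.25
position: [0.5913, -0.1724, 0.3299]
orientation: [0.149, 1.566, -0.149]
force: [0.7, -1.0, -0.9]
grip_width: -0.002
t: 17.62
position: [0.5913, -0.1724, 0.3279]
orientation: [0.149, 1.566, -0.149]
force: [-0.9, -0.2, 0.9]
grip_width: -0.002
[ 0.03705886  0.06380128 -0.00103323] [0.65110188 0.48986362 0.58812412] [ 0.59134351 -0.17241118  0.32800575]
```

View pics/scene13.png

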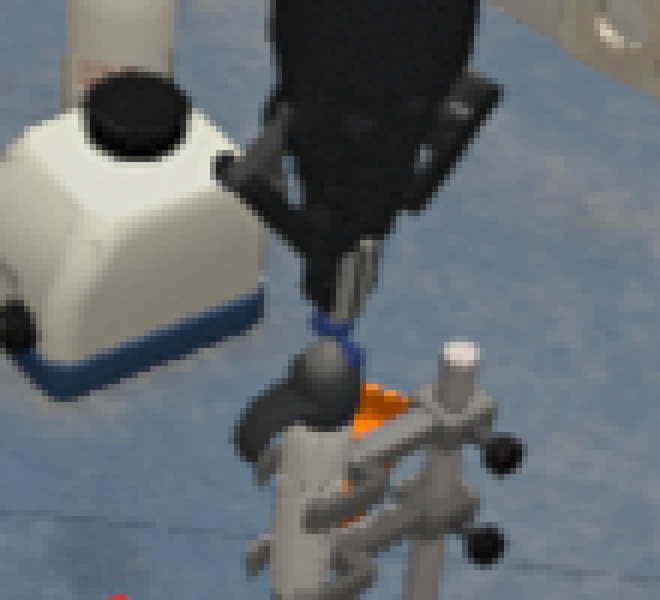

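View pics/side13.png

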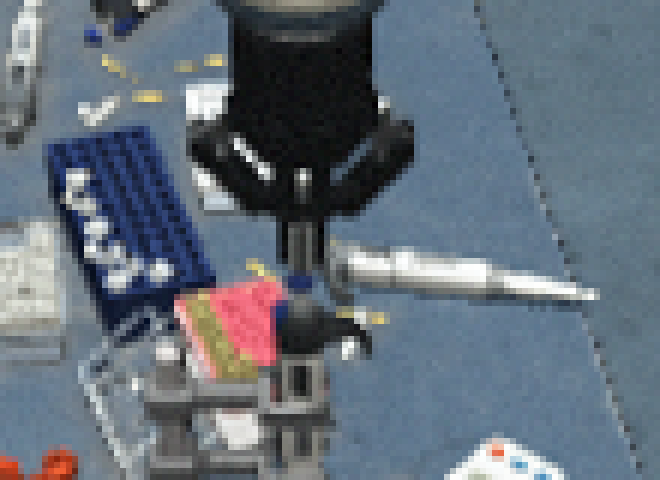

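```bash
python3 -m creep '{"travel":[[0.1,0,0],[0.1,0,0],[0,0,0]],"spin":[0,0,0]}'; python3 - <<'E'
from h import *
F=[]
for i in range(4):
    o=ctrl.get_obs();F.append(o["force"]);im=ctrl.snapshot("scene")
print(np.mean(F,0),o["position"])
def tri(a,b):
    o1,d1=ray("scene",*a);o2,d2=ray("side",*b);s=np.linalg.lstsq(np.c_[d1,-d2],o2-o1,rcond=None)[0]
    X=(o1+s[0]*d1+o2+s[1]*d2)/2;return X,np.linalg.norm(o1+s[0]*d1-o2-s[1]*d2),st(X)
f=lambda u,v:(320+u/6-.42,150+v/6-.42); g=lambda u,v:(260+u/6-.42,80+v/6-.42)
print(tri(f(338,317),g(301,272)))
E
python3 -m creep '{"travel":[[0.1,0,0],[0.1,0,0],[0,0,0]],"spin":[0,0,0]}'; python3 - <<'E'
from h import *
F=[]
for i in range(4):
    o=ctrl.get_obs();F.append(o["force"]);im=ctrl.snapshot("scene")
print(np.mean(F,0),o["position"])
E
```

```text
t: 18.35
position: [0.5913, -0.1724, 0.3258]
orientation: [0.149, 1.566, -0.149]
force: [0.3, 0.9, -0.3]
grip_width: 0.003
[-0.1028376   0.41165637  0.1117256 ] [ 0.59136092 -0.1723775   0.32602738]
(array([ 0.59112442, -0.17351495,  0.33868179]), np.float64(0.0014134120707418373), array([-0.0008, -0.0032]))
t: 18.92
position: [0.5914, -0.1724, 0.324]
orientation: [0.149, 1.566, -0.149]
force: [-0.6, -0.1, 2.6]
grip_width: 0.001
[ 0.09938161 -0.22428706  1.65643561] [ 0.59134642 -0.17241296  0.3240488 ]
```

```bash
cat > f.py <<'E'
from h import *
F=[]
for i in range(4):
    o=ctrl.get_obs();F.append(o["force"]);ctrl.snapshot("side")
print("AVG",np.round(np.mean(F,0),2),"z %.4f t %.2f"%(o["position"][2],o["t"]))
E
python3 -m creep '{"travel":[[0.1,0,0],[0.1,0,0],[0,0,0]],"spin":[0,0,0]}'|grep force; python3 f.py;  python3 -m creep '{"travel":[[0.1,0,0],[0.1,0,0],[0,0,0]],"spin":[0,0,0]}'|grep force; python3 f.py
```

```text
force: [0.4, -0.5, 1.4]
AVG [0.2  0.04 1.81] z 0.3220 t 19.65
force: [0.7, -0.7, 2.5]
AVG [ 1.04 -0.01  2.27] z 0.3200 t 20.23
```

```bash
python3 -m creep '{"travel":[[0.1,0,0],[0,0,0]],"spin":[0,0]}'|grep force; python3 f.py;  python3 -m creep '{"travel":[[0.1,0,0],[0,0,0]],"spin":[0,0]}'|grep force; python3 f.py
```

```text
force: [-0.6, -0.4, 4.1]
AVG [0.03 0.06 4.11] z 0.3191 t 20.68
force: [-0.9, 0.8, 7.7]
AVG [-0.41  0.03  7.74] z 0.3183 t 21.12
```

```bash
python3 -m creep '{"travel":[[0.1,0,0],[0,0,0]],"spin":[0,0]}'|grep force; python3 f.py;  python3 -m creep '{"travel":[[0.05,0,0],[0,0,0]],"spin":[0,0]}'|grep force; python3 f.py
```

```text
force: [-0.5, 0.7, 7.5]
AVG [-0.76  0.34  8.62] z 0.3175 t 21.57
force: [-0.9, 0.6, 9.3]
AVG [-0.91  0.89  9.18] z 0.3170 t 22.02
```

```bash
python3 -m creep '{"travel":[[0.05,0,0],[0,0,0]],"spin":[0,0]}'|grep force; python3 f.py;  python3 -m creep '{"travel":[[0.05,0,0],[0,0,0]],"spin":[0,0]}'|grep force; python3 f.py
```

```text
force: [-1.3, 1.1, 10.8]
AVG [-1.28  0.22 10.44] z 0.3166 t 22.48
force: [-1.3, -0.2, 11.3]
AVG [-1.27  0.27 10.96] z 0.3162 t 22.93
```

```bash
python3 -m creep '{"travel":[[0.05,0,0],[0,0,0]],"spin":[0,0]}'|grep force; python3 f.py;  python3 -m creep '{"travel":[[0.03,0,0],[0,0,0]],"spin":[0,0]}'|grep force; python3 f.py
```

```text
force: [-1.8, 0.3, 10.7]
AVG [-1.42  0.02 11.32] z 0.3157 t 23.38
force: [-1.7, 0.3, 11.2]
AVG [-1.8   0.68 11.5 ] z 0.3154 t 23.82
```

```bash
python3 -m creep '{"travel":[[0.03,0,0],[0,0,0]],"spin":[0,0]}'|grep force; python3 f.py;  python3 -m creep '{"travel":[[0.03,0,0],[0,0,0]],"spin":[0,0]}'|grep force; python3 f.py
```

```text
force: [-1.7, 1.7, 11.7]
AVG [-1.83  1.06 11.56] z 0.3152 t 24.27
force: [-2.0, 0.2, 12.8]
AVG [-1.88  0.46 12.67] z 0.3149 t 24.73
```

```bash
python3 -m creep '{"travel":[[0.03,0,0],[0,0,0]],"spin":[0,0]}'|grep force; python3 f.py;  python3 -m creep '{"travel":[[0.02,0,0],[0,0,0]],"spin":[0,0]}'|grep force; python3 f.py
```

```text
force: [-2.0, 0.4, 11.3]
AVG [-2.06  0.71 12.06] z 0.3146 t 25.18
force: [-2.0, 1.1, 12.8]
AVG [-2.27  0.94 12.58] z 0.3144 t 25.62
```

```bash
python3 -m creep '{"travel":[[0.02,0,0],[0,0,0]],"spin":[0,0]}'|grep force; python3 f.py;  python3 -m creep '{"travel":[[0.02,0,0],[0,0,0]],"spin":[0,0]}'|grep force; python3 f.py
```

```text
force: [-1.5, 0.9, 12.7]
AVG [-2.11  1.09 12.66] z 0.3143 t 26.07
force: [-2.9, 1.6, 15.0]
AVG [-2.53  1.06 14.06] z 0.3142 t 26.52
```

```bash
python3 -m creep '{"travel":[[0.02,0,0],[0,0,0]],"spin":[0,0]}'|grep force; python3 f.py
```

```text
force: [-1.9, 1.6, 15.0]
AVG [-2.7   0.75 15.42] z 0.3141 t 26.98
```

```bash
python3 -m creep '{"travel":[[0.03,0,0],[0,0,0]],"spin":[0,0]}'|grep force; python3 f.py; python3 - <<'E'
from h import *
im=ctrl.snapshot("scene");cv2.imwrite("pics/scene14.png",cv2.resize(im[180:330,310:430,::-1],None,fx=5,fy=4,interpolation=3))
E
```

```text
force: [-3.2, 1.6, 17.4]
AVG [-3.03  1.47 16.99] z 0.3140 t 27.43
```

View pics/scene14.png

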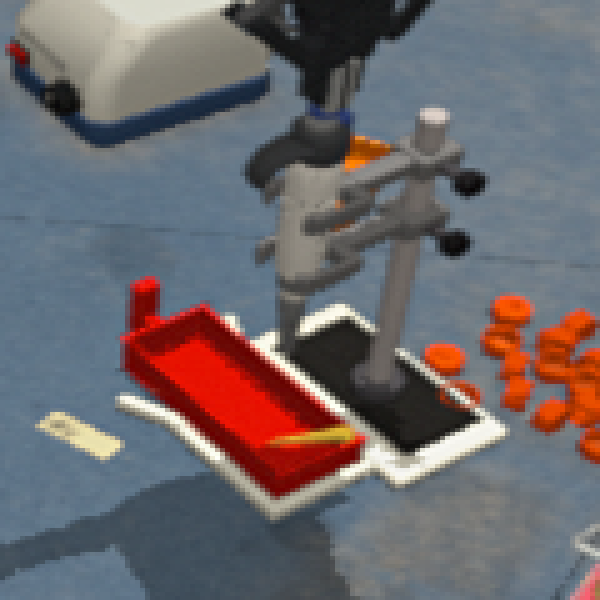

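```bash
python3 -m creep '{"travel":[[-0.05,0,0],[-0.05,0,0],[-0.1,0,0],[-0.1,0,0],[-0.1,0,0],[-0.1,0,0],[-0.1,0,0],[-0.1,0,0],[-0.1,0,0],[-0.1,0,0],[-0.1,0,0],[-0.1,0,0]],"spin":[0,0,0,0,0,0,0,0,0,0,0,0]}'; python3 -m creep '{"travel":[[-0.1,0,0],[-0.1,0,0],[-0.1,0,0],[-0.1,0,0],[-0.1,0,0],[-0.1,0,0],[-0.2,0,0],[-0.2,0,0],[-0.5,0,0],[-2,0,0],[-4,0,0],[0,0,0]],"spin":[0,0,0,0,0,0,0,0,0,0,0,0]}'; python3 -m creep '{"travel":[[-3,3,0],[0,5,0],[0,5,0],[0,0,0],[0,0,0]],"spin":[0,0,0,0,0]}';  python3 - <<'E'
from h import *
im=ctrl.snapshot("scene");cv2.imwrite("pics/scene15.png",cv2.resize(im[180:330,310:430,::-1],None,fx=5,fy=4,interpolation=3))
im=ctrl.snapshot("side");cv2.imwrite("pics/side15.png",cv2.resize(im[80:280,230:400,::-1],None,fx=4,fy=3,interpolation=3))
o=ctrl.get_obs();print(o["t"],o["position"],o["force"])
E
```

```text
t: 29.02
position: [0.5913, -0.1724, 0.3237]
orientation: [0.149, 1.566, -0.149]
force: [0.8, -0.0, 0.2]
grip_width: 0.003
t: 30.52
position: [0.5923, -0.1728, 0.4021]
orientation: [0.148, 1.56, -0.15]
force: [0.0, 0.8, 0.8]
grip_width: 0.0
t: 31.15
position: [0.6158, -0.0448, 0.4283]
orientation: [0.149, 1.566, -0.149]
force: [-0.0, -1.3, -0.5]
grip_width: 0.0
31.25 [ 0.61576583 -0.04560561  0.4284672 ] [-0.03221434  0.57411625  0.42835802]
```

View pics/scene15.png

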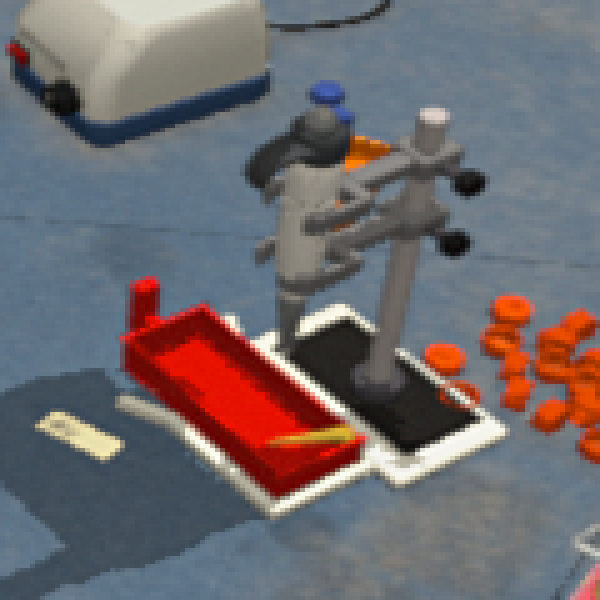

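View pics/side15.png

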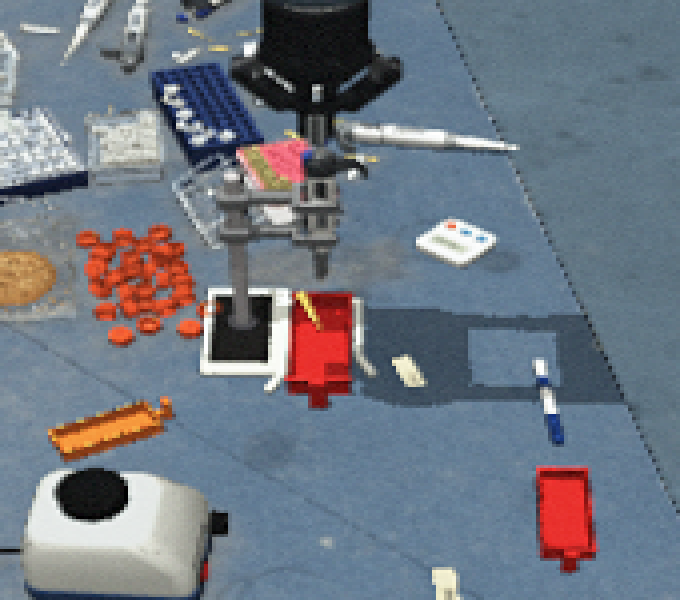

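```bash
python3 - <<'E'
from h import *
f=lambda u,v:(310+u/5-.4,180+v/4-.4); g=lambda u,v:(230+u/4-.4,80+v/3-.35)
for a,b in ((f(268,443),g(320,327)),(f(355,434),g(300,294))):
    o1,d1=ray("scene",*a);o2,d2=ray("side",*b);s=np.linalg.lstsq(np.c_[d1,-d2],o2-o1,rcond=None)[0]
    X=(o1+s[0]*d1+o2+s[1]*d2)/2;print(X,np.linalg.norm(o1+s[0]*d1-o2-s[1]*d2),st(X)-[0,.031])
E
```

```text
[ 0.59023407 -0.17289402  0.00806359] 0.007024247604626335 [-0.0018 -0.0338]
[ 0.60796586 -0.21287116  0.03652097] 0.002020522978316212 [ 0.0232 -0.0697]
```

Tip lower end is on the tray floor (z ≈ 8 mm), and its wide end leans in the tray's corner at about 37 mm. The middle is therefore at about z 22 mm, x +11 mm, y −52 mm in the tray frame, inside the limits. The arm is clear and the button is up, so I am handing in.

```bash
python3 - <<'E'
from station import ctrl
print(ctrl.hand_in()); print(ctrl.get_obs()["t"])
E
```

```text
the job is handed in; nothing more can be done
None
the job is handed in; nothing more can be done
```

I handed the job in at about 31 s of the 72 s allowed. The tray is home, the tip is in it and the button is up again. `ctrl.hand_in()` reports no verdict, so these are my own checks.

- **Tray:** I took the larger red tray by its grip and slid it along the bench into the channel until it met the stop. The force rose to about 21 N with the grip at y ≈ 126 mm in the station frame, which is where it should be when fully home. I then released it without seeing it move.
- **Button:** I pressed it with shut fingers. The first stop showed at about 7–8 N. I went on in small steps to about 17 N on the second stop, where the force was climbing steeply, and stayed below 22 N. I then let it up at about 8 mm/s.
- **Last pictures:** The tip lies inside the tray, leaning in the −y, +x corner. Its middle is at about x +11, y −52, z 22 mm in the tray frame. The button looks fully up and the tray is in the channel. The arm is clear, with only noise on the force reading. The timer and marker look undisturbed. I did not check the sample box in the last pictures; the arm did not touch it.

**Disagreement:** The fingers met the button about 37 mm lower than `ctrl.tip_reach` implied, at TCP z ≈ 0.325 m instead of 0.362 m. The pictures agreed with the lower contact, so I relied on force and the cameras.

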